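# Hook open the wash tank's weighted lid with its lever

### The job

Open the heavy lid of the parts-washing tank with its lever and leave it standing open, so that the washed parts can be taken out: press the lever's tread plate down with the fingertips, and with the lever held well down push it sideways, towards the robot's left, in under the hook, then let it rise against the hook and take the hand away. Only press and push on the lever, never grip it; do not touch the lid, do not let the lid slam shut, and leave the tools and jars round about where they are.

Things in the scene. Friction and masses are not known exactly. Their poses are not given: they have to be found in the camera images.
- tank: the grey steel parts-washing tank, 150 x 176 mm, 90 mm high with its lid, screwed to a base plate, with the fulcrum post and the hook; fixed to the bench. Origin: on the bench under the tank's centre; x points to the lid's hinge at the back (away from the robot), y to the robot's left, z up. The lever runs along the tank's right side, 118 mm to the right of the origin, and sticks out forward; the tank's front wall is 75 mm in front of the origin
- pedal (a point): the centre of the upper face of the tread plate at the long end of the lever. The plate is 56 mm long, 66 mm across, with rims turned up 10 mm along its left and right edges (58 mm between) that a fingertip can push against. Axes: x along the lever to the tank, y left, z out of the tread. At rest 140 mm above the bench (lever sloping up to the robot by 0.30 rad), 33 mm at the stop; it moves on an arc about the fulcrum
- fulcrum (a point): the lever's pivot, 78 mm above the bench, where it tilts in a swivelling yoke; the tread's centre is 175 mm from it along the lever (and 11 mm above the lever's middle line), and the short end on the other side bears from below on a pin under the lid's right edge, 69 mm from the pivot. Lever: a flat steel bar 16 mm wide, 10 mm thick
- hook (a point): the middle of the underside of the steel hook, an upside-down L 77 mm high beside the lever, on its left, 115 mm in front of the fulcrum (between fulcrum and tread). Its arm, 20 mm wide, reaches towards the lever 69 mm above the bench and ends in a tip turned down by 5 mm, which the lever must pass beneath; let up under the arm, the lever lies behind that tip and cannot come out
- lever (a joint): tilt of the lever in rad: 0 at rest with the tread up, growing as the tread goes down, stop at 0.62. It passes freely beneath the hook's turned-down tip at 0.50 or more (touches it below about 0.475), and lies up against the hook's arm at about 0.43. The lid's weight pushes the tread back up all the way: pressing it down takes about 6 to 12 N
- swivel (a joint): sideways swing of the lever in rad: 0 is straight ahead (lever parallel to the tank's side), growing as the tread goes to the robot's left, towards and under the hook; range -0.08 to 0.26 (stop). From 0.21 on the whole bar lies behind the hook's tip; stiff enough to stay where it is left
- lid (a joint): opening angle of the lid in rad: 0 shut; it rises with the lever, about 0.41 with the lever under the hook. The lid weighs about 2 kg and falls shut when the lever is let go without being hooked
- paste_jar: the cream paste jar with black lid, 54 mm across, 48 mm high; stands loose, not to be disturbed; origin at the centre of its underside
- oil_can: the small red oil can with a thin spout, 142 mm high; stands loose, not to be disturbed; origin at the centre of its underside
- dial_gauge: the dial gauge lying on its back, 113 x 57 x 20 mm; stands loose, not to be disturbed; origin at the centre of its underside
- screwdriver: the red-handled screwdriver, 165 mm long, lying; stands loose, not to be disturbed; origin at the centre of its underside
- bush: the loose flanged bronze bush, 33 mm across, 23 mm high; stands loose, not to be disturbed; origin at the centre of its underside
- hammer: the brass hammer with wooden handle, 215 mm long, lying; stands loose, not to be disturbed; origin at the centre of its underside

How it is judged:
On the way, in this order (a step that is already met when the one before it is completed fails the run):
1. the lever is pressed down, raising the lid, before it goes under the hook (value of joint lever above 0.46 rad and value of joint lid above 0.35 rad and value of joint swivel below 0.15 rad), for 0.05 s.
2. the lever is pushed sideways under the hook (value of joint swivel above 0.2 rad and value of joint lever above 0.39 rad), for 0.1 s.
At the end, for the whole second after the job is handed in: The lever lies under the hook and up against it (tilt 0.39 to 0.47 rad, swing over 0.19 rad), the lid stands open by more than 0.33 rad and is still (under 0.05 rad/s), and the tools, can and jar are where they were (within 20 mm) (value of joint lever between 0.39 and 0.47 rad and value of joint swivel above 0.19 rad and value of joint lid above 0.33 rad and velocity of joint lid between -0.05 and 0.05 rad/s and distance of each of paste_jar, oil_can, dial_gauge, screwdriver, bush, hammer from where it was at the start of the episode below 0.02 m); the robot touches nothing.
It fails at once if the lever is gripped or forced: the fingers squeeze it with more than 40 N in all (contact force between the fingers and lever above 40 N).
It fails at once if the lid itself is touched or lifted by the robot (contact force between any of the fingers, the arm and lid above 1 N).
It fails at once if the lid slams shut (value of joint lid below 0.15 rad and velocity of joint lid below -2 rad/s).
It fails at once if a tool, the can or the jar is moved by more than 20 mm (distance of any of paste_jar, oil_can, dial_gauge, screwdriver, bush, hammer from where it was at the start of the episode above 0.02 m).
It also fails if it takes over 35 s, if anything falls off the work surface, if the arm or the gripper's body presses on something with over 40 N, if the wrist force passes 120 N, or if a joint passes its speed limit or range.

### The arm

A 7-joint arm with a two-finger parallel gripper is mounted at the origin on a cart in front of the work surface, level with it; the furniture and walls round the work are solid. World frame = base frame: x ahead of the robot, y to its left, z up, the work surface at z = 0. Lengths are in m, angles in rad, forces in N, time in s.
With the tool pointing down it reaches from about 0.35 to 0.9 m from the base axis. Payload 8.1 kg.
Tool frame: the origin (TCP) lies midway between the tips of the shut fingers; the grasp point (between the pads) lies 19 mm behind it (arm.pinch_z is the distance from the TCP to the grasp point, in m); z points along the fingers, y is the direction in which the jaws open and shut (so a half turn about z gives the same grasp; the last joint's range is limited). The gripper opens to 92 mm and grips with 3 to 60 N. Pads are 19 mm wide; open, the fingers measure 130 mm over their backs; the gripper's body (75 mm by 190 mm) begins 47 mm behind the grasp point.
Start: joints at [-1.261, 0.434, 0.025, 1.573, -0.012, 1.134, -0.075], TCP at [0.251, 0.573, 0.227] pointing down, gripper open.
Joint ranges: [-2.62, 2.62], [-0.44, 2.09], [-1.27, 1.32], [0.08, 2.57], [-1.32, 4.46], [0.12, 2], [-2.74, 2.74]. Speed limits (rad/s): [2.22, 2.22, 3.01, 3.01, 3.14, 3.14, 3.14].

### API

Orientations are given as a rotation vector (axis times angle).
In Python, from cell import arm, eyes gives the robot as it stands.
- The arm moves only by the tool apply_moves, never from a script. Its argument "targets" is one flat list of numbers, 5 for each row, row after row: the closure, from 0 (fully open) to 1 (shut), then the shift along the tool's x, y, z each as a share of 40 cm, from -1 to 1, then the turn about the tool's z as a share of pi/2 rad, from -1 to 1. A call has 1 to 20 rows; each row shifts and turns the commanded pose from where the row before left it, along the tool's axes as they then stand; what a row does not reach is not made up. A row lasts 1/8 s, in which the tool goes at most 62.5 mm and 10.7 degrees, less where a joint would pass 70% of its speed; a pose out of reach is approached as far as the arm can. A call with a number of a shift or a turn outside -1 to 1 is refused whole. A call with a gripper value outside its range is refused whole. The fingers move at their own pace and stop on an object; "grip_force" is the grip in N (left out, the last holds). Time passes only in rows, so rows that do not move let the fingers close. It gives the time, the measured TCP pose, the force and the opening at its end, in the units of the state.
- arm.observe(): the state, without advancing time (a new reading comes with each control period).
- eyes.get_image(name): name is "scene" or "side" or "wrist"; returns the picture (384x512x3 uint8, red, green, blue); there is no depth.
- eyes.camera_params(name): a dict with "camera_matrix" (3x3 intrinsics, pixels), "xyz" and "attitude" of the camera in the world; the wrist camera has in their place "hand_eye" (4x4, takes a point from camera to tool coordinates, whose origin is the TCP and whose axes are the flange's). Camera axes: x right, y down, z forward; pixel columns grow to the right and rows downward; lengths in m; the calibration is good to about 2 mm. The wrist camera is an equidistant fisheye: a pixel r from the principal point sees the ray r / f radians off the axis. A picture is of the moment at which its call begins: read the wrist's pose just before it. camera_params takes no time and is no camera call.
- arm.sign_off(): hands the job in, once; it reports no verdict.
The state is a dict: "clock": time; "joints": joint angles; "dq": joint speeds; "joint_efforts": joint torques, N m; "position": TCP position; "ee_rot": TCP orientation; "force": force on the tool from outside, world axes, zero at the start; "ft_torque": the same for the moment, N m; "width": opening from 0.0 (shut) to 1.0 (fully open).
Only numpy, scipy, OpenCV 4.12 (cv2) and the standard library are available. Lean on these libraries where they do the work, as an engineer would, in place of code of your own. Each camera call takes 0.05 s, during which the arm holds its last target.

## Working session

There is one attempt and no reset: what is moved stays moved. The work goes in short steps, Python scripts to look and compute and a tool call to move; the robot and the scene stay as the last step left them, time stands still between calls to the robot, and variables do not carry over. Pictures are saved under pics/ and viewed, and the job is handed in when it is done.

Besides the shell and the picture viewer there is one more tool, called after "Emit:" as a command line: name --argument value ..., lists and objects as JSON in quotes. apply_moves: Moves the arm, as the interface text tells. Its arguments: {"type":"object","properties":{"targets":{"type":"array"},"grip_force":{"type":"number"}},"required":["targets"]}

```bash
mkdir -p pics; ls; python3 - <<'E'
from cell import arm, eyes
import cv2
print(arm.observe())
for n in ["scene","side","wrist"]:
    print(n,eyes.camera_params(n))
    im=eyes.get_image(n); cv2.imwrite(f"pics/{n}0.png",cv2.cvtColor(im,cv2.COLOR_RGB2BGR))
E
```

```text
pics
{'clock': 0.0, 'joints': array([-1.26058885,  0.43518732,  0.02500155,  1.5740866 , -0.01158861,
        1.13395947, -0.07512646]), 'dq': array([-0.00059801,  0.00015602,  0.00038146, -0.0019785 , -0.00066144,
        0.00025511, -0.00099727]), 'joint_efforts': array([ 1.02642756e-03, -6.67849159e+01,  9.84927267e-01, -3.14453495e+01,
       -6.08055596e-02,  4.30275255e-02,  1.52030452e-04]), 'position': array([0.25061236, 0.57201947, 0.2259715 ]), 'ee_rot': array([-6.43991452e-01, -3.07472468e+00,  2.33787682e-03]), 'force': array([0.03454177, 0.05153095, 0.853528  ]), 'ft_torque': array([-0.01261011, -0.01785807, -0.00032188]), 'width': 1.0019316072033246}
scene {'camera_matrix': array([[374.49485472,   0.        , 254.85524714],
       [  0.        , 374.49485472, 193.75252465],
       [  0.        ,   0.        ,   1.        ]]), 'xyz': array([-0.0647334 , -0.70792094,  0.65052315]), 'attitude': array([-1.96162382,  0.80868106, -0.48892609])}
side {'camera_matrix': array([[436.34571854,   0.        , 257.75246066],
       [  0.        , 436.34571854, 193.24315277],
       [  0.        ,   0.        ,   1.        ]]), 'xyz': array([ 1.13566618, -0.83440091,  1.19803537]), 'attitude': array([-2.35162232, -0.73445439,  0.25857942])}
wrist {'camera_matrix': array([[297.31863964,   0.        , 252.60972649],
       [  0.        , 297.31863964, 196.19234502],
       [  0.        ,   0.        ,   1.        ]]), 'hand_eye': array([[-4.77478377e-04, -9.67453392e-01, -2.53048821e-01,
         6.85509919e-02],
       [ 9.99999885e-01, -4.70601600e-04, -8.77032683e-05,
        -7.50491499e-04],
       [-3.42363557e-05, -2.53048834e-01,  9.67453506e-01,
        -1.56397901e-01],
       [ 0.00000000e+00,  0.00000000e+00,  0.00000000e+00,
         1.00000000e+00]])}
```

View pics/scene0.png

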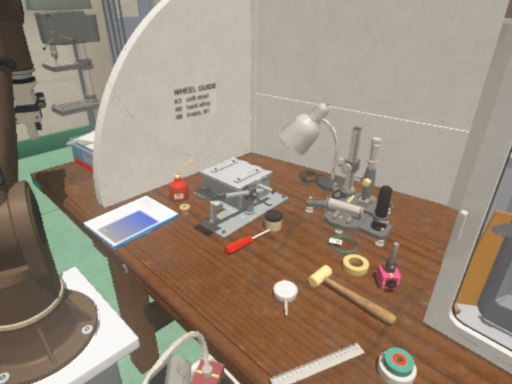

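View pics/side0.png

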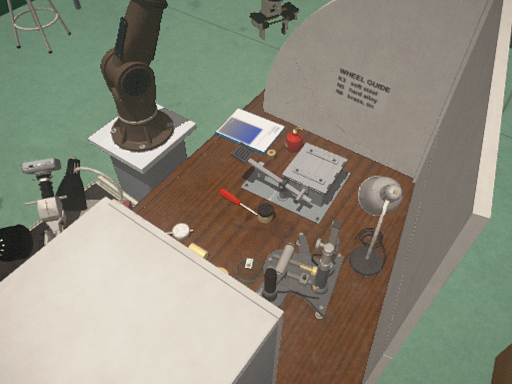

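View pics/wrist0.png

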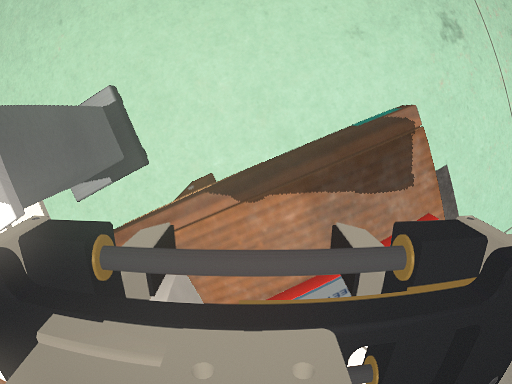

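```bash
python3 - <<'E'
import cv2
im=cv2.imread("pics/scene0.png"); cv2.imwrite("pics/s0c.png",cv2.resize(im[140:260,150:300],None,fx=5,fy=5,interpolation=cv2.INTER_CUBIC))
im=cv2.imread("pics/side0.png"); cv2.imwrite("pics/d0c.png",cv2.resize(im[110:230,215:365],None,fx=5,fy=5,interpolation=cv2.INTER_CUBIC))
E
```

```text
(no output)
```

View pics/s0c.png

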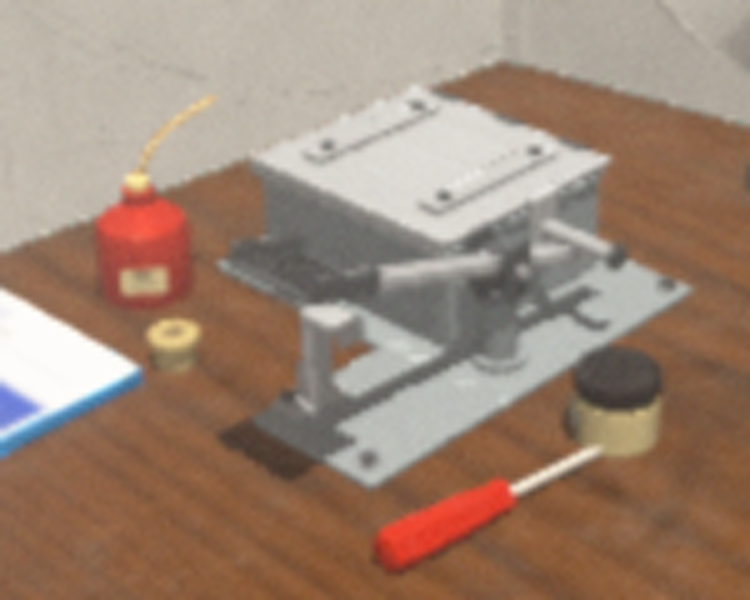

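View pics/d0c.png

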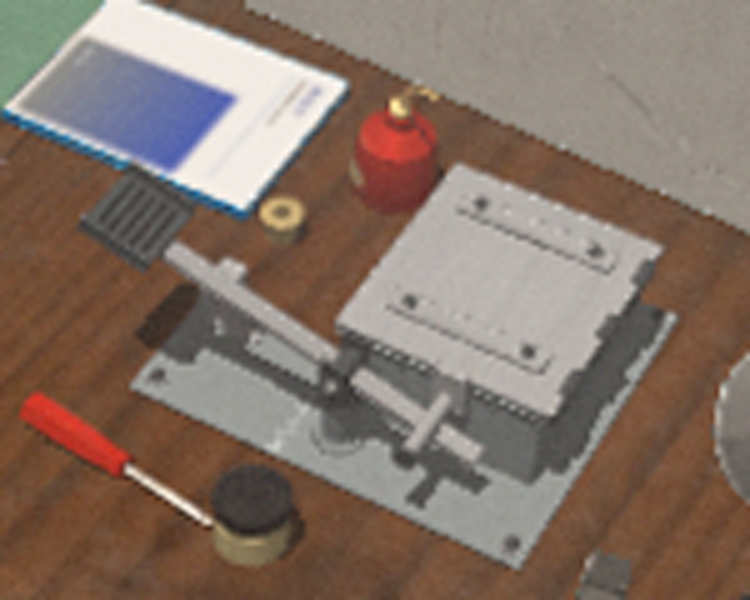

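```bash
cat > h.py <<'E'
import numpy as np, cv2
from scipy.spatial.transform import Rotation as R
from scipy.optimize import least_squares
from cell import arm, eyes
P={}
for n in ["scene","side"]:
    c=eyes.camera_params(n); P[n]=(c["camera_matrix"],R.from_rotvec(c["attitude"]).as_matrix(),c["xyz"])
def proj(n,X):
    K,A,t=P[n]; p=(np.atleast_2d(X)-t)@A@K.T; return p[:,:2]/p[:,2:]
def tri(ob):
    f=lambda X: np.concatenate([proj(n,X)[0]-u for n,u in ob.items()])
    s=least_squares(f,[.55,.0,.1]); return s.x,np.abs(s.fun).max()
def plane(n,u,z):
    K,A,t=P[n]; d=A@np.linalg.solve(K,[u[0],u[1],1]); return t+d*(z-t[2])/d[2]
S=lambda x,y:np.array([150+x/5,140+y/5]); D=lambda x,y:np.array([215+x/5,110+y/5])
E
python3 - <<'E'
from h import *
pts={'pedal':(S(303,268),D(139,215)),'fulc':(S(500,270),D(345,365)),
'FR':(S(455,240),D(340,328)),'FL':(S(250,160),D(460,165)),'BL':(S(420,88),D(660,248)),'BR':(S(610,158),D(555,412)),
'plateFR':(S(370,487),D(132,383)),'plateBR':(S(692,288),D(520,568))}
for k,(a,b) in pts.items():
    x,e=tri({'scene':a,'side':b}); print(k,x.round(4),e.round(2))
for k in ['FR','FL','BL','BR']: print(k,plane('scene',pts[k][0],.09).round(3),plane('side',pts[k][1],.09).round(3))
# objects
print('jar',plane('scene',S(617,425),0.0),plane('side',D(252,535),0.0))
print('sd handle',plane('scene',S(400,550),0.01),plane('side',D(35,410),0.01))
print('bush',plane('scene',S(172,335),0.023),plane('side',D(283,212),0.023))
print('oil',plane('scene',S(145,300),0.0),plane('side',D(395,205),0.0))
print('book',plane('side',D(245,212),0.02),plane('scene',S(140,370),0.02))
for u in [(98,205),(250,155),(175,0)]: print(plane('scene',u,0))
E
```

```text
pedal [0.4963 0.0135 0.1394] 0.32
fulc [0.6586 0.0252 0.0728] 1.44
FR [0.6423 0.0451 0.0892] 0.06
FL [0.6267 0.2341 0.0845] 0.43
BL [0.7878 0.2383 0.088 ] 0.5
BR [0.8007 0.0605 0.0893] 0.68
plateFR [ 0.5101 -0.02    0.0015] 0.8
plateBR [ 0.8213 -0.0029  0.0035] 0.33
FR [0.641 0.044 0.09 ] [0.643 0.045 0.09 ]
FL [0.619 0.222 0.09 ] [0.628 0.231 0.09 ]
BL [0.783 0.231 0.09 ] [0.788 0.239 0.09 ]
BR [0.798 0.056 0.09 ] [0.8   0.063 0.09 ]
jar [ 0.66232169 -0.07861595  0.        ] [ 0.65559681 -0.07958147  0.        ]
sd handle [ 0.47523157 -0.08725215  0.01      ] [ 0.47125027 -0.08210353  0.01      ]
bush [0.50788699 0.16654361 0.023     ] [0.51323617 0.17353945 0.023     ]
oil [0.54284714 0.24890239 0.        ] [0.56834943 0.24960236 0.        ]
book [0.48786331 0.15952129 0.02      ] [0.47159602 0.15035316 0.02      ]
[0.33078358 0.40799904 0.        ]
[0.98817283 0.35492719 0.        ]
[ 9.78404181 13.61129063  0.        ]
```

```bash
python3 - <<'E'
from h import *
pts={'pedal':(S(303,268),D(139,215)),
'FR':(S(455,240),D(340,328)),'FL':(S(250,160),D(460,165)),'BL':(S(420,88),D(660,248)),'BR':(S(610,158),D(555,412))}
def model(p):
    x,y,a,xf=p
    M={'FR':(-.075,-.088,.09),'FL':(-.075,.088,.09),'BL':(.075,.088,.09),'BR':(.075,-.088,.09),'pedal':(xf-.164,-.118,.140)}
    c,s=np.cos(a),np.sin(a)
    return {k:np.array([x+c*v[0]-s*v[1],y+s*v[0]+c*v[1],v[2]]) for k,v in M.items()}
def f(p):
    m=model(p); return np.concatenate([np.concatenate([proj('scene',m[k])[0]-pts[k][0],proj('side',m[k])[0]-pts[k][1]]) for k in pts])
s=least_squares(f,[.71,.14,.08,-.05],x_scale=.01); print(s.x,s.fun.round(1).reshape(-1,4)); print(model(s.x)['pedal'])
for u in [(98,205),(97,185),(103,150),(120,80),(145,35),(175,0)]:
    K,A,t=P['scene']; d=A@np.linalg.solve(K,[u[0],u[1],1]); n=np.array([.08,1,0]); k=(n@np.array([.33,.408,0])-n@t)/(n@d); print((t+k*d).round(3))
for u in [(264,96),(270,70),(418,172)]: print(plane('side',u,0).round(3))
E
```

```text
[ 0.7140949   0.14324137  0.06586629 -0.06244   ] [[ 0.4  0.  -0.7  0.6]
 [-0.6 -1.2  1.5 -0.7]
 [ 2.7 -1.6  0.6  1.3]
 [-0.9 -0.4 -1.5 -0. ]
 [-1.6 -0.2 -1.7 -0.2]]
[0.49591252 0.01059326 0.14      ]
[0.331 0.408 0.   ]
[0.341 0.407 0.072]
[0.382 0.404 0.184]
[0.472 0.397 0.388]
[0.571 0.389 0.508]
[0.683 0.38  0.601]
[0.281 0.466 0.   ]
[0.195 0.644 0.   ]
[1.007 0.42  0.   ]
```

```bash
python3 - <<'E'
import cv2
im=cv2.imread("pics/side0.png"); cv2.imwrite("pics/d0d.png",cv2.resize(im[0:180,80:300],None,fx=3.3,fy=3.3,interpolation=cv2.INTER_CUBIC))
E
```

```text
(no output)
```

View pics/d0d.png

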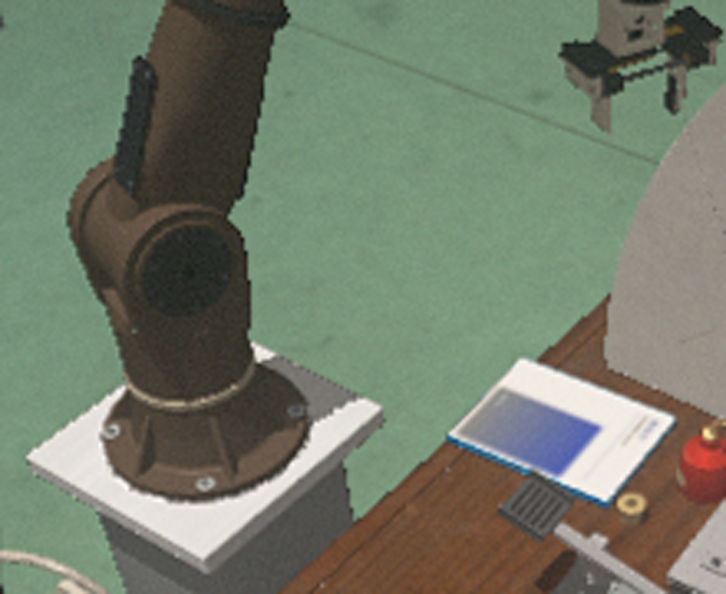

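Emit:
apply_moves --targets '[1,0,-0.1,0,0,1,0,-0.1,0,0,1,0,-0.1,0,0,1,0,-0.1,0,0,1,0,-0.1,0,0,1,0,0,0,0]' --grip_force 20

```text
clock: 0.9
position: [0.1696, 0.3868, 0.2267]
ee_rot: [-0.644, -3.075, 0.002]
force: [1.3, 0.8, 0.0]
width: 0.396
```

Emit:
apply_moves --targets '[1,-0.08,-0.04,0,0,1,-0.08,-0.04,0,0,1,-0.08,-0.036,0,0,1,-0.1,-0.04,0,0,1,-0.1,-0.04,0,0,1,-0.1,-0.036,0,0,1,-0.108,-0.08,0,0,1,-0.108,-0.08,0,0,1,-0.108,-0.08,0,0,1,0,0,0,0]'

```text
clock: 2.15
position: [0.4137, 0.0743, 0.227]
ee_rot: [0.654, 3.071, -0.001]
force: [-0.1, 1.5, -0.5]
width: 0.004
```

Emit:
apply_moves --targets '[1,0,0,0,-0.1,1,0,0,0,-0.1,1,0,0,0,-0.104,1,0,0,0,0]'

```text
clock: 2.65
position: [0.4116, 0.0785, 0.2267]
ee_rot: [-0.102, 3.14, -0.0]
force: [0.1, 0.5, -0.1]
width: 0.007
```

```bash
python3 - <<'E'
from h import *
o=arm.observe(); T=R.from_rotvec(o['ee_rot']).as_matrix(); print(o['position'],T.round(3),o['joints'].round(2))
for n in ["wrist","side"]:
    im=cv2.cvtColor(eyes.get_image(n),cv2.COLOR_RGB2BGR); cv2.imwrite(f"pics/{n}1.png",im)
    if n=="side": cv2.imwrite("pics/side1c.png",cv2.resize(im[70:230,190:390],None,fx=3.7,fy=3.7,interpolation=cv2.INTER_CUBIC))
E
```

```text
[0.41157067 0.07848532 0.2267112 ] [[-0.998 -0.065  0.   ]
 [-0.065  0.998 -0.   ]
 [-0.    -0.    -1.   ]] [-0.68  0.08  0.4   2.06 -0.04  1.    1.37]
```

View pics/wrist1.png

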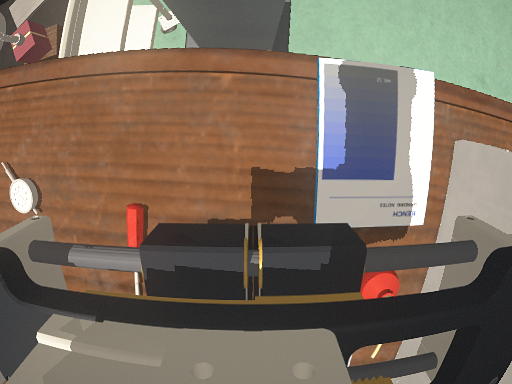

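View pics/side1c.png

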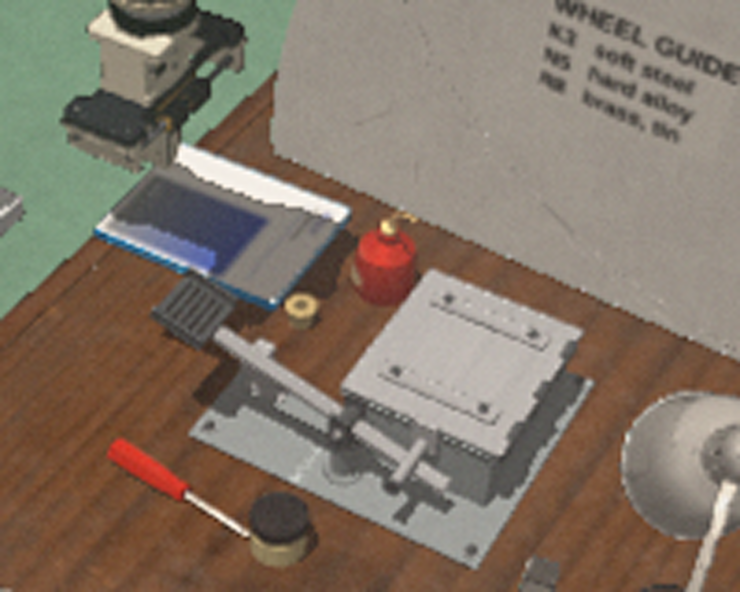

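Emit:
apply_moves --targets '[1,-0.064,-0.06,0,0,1,-0.064,-0.06,0,0,1,-0.064,-0.06,0,0,1,0,0,0.065,0,1,0,0,0.065,0,1,0,0,0,0]'

```text
clock: 3.5
position: [0.4914, 0.0109, 0.1733]
ee_rot: [0.098, -3.136, 0.001]
force: [-0.0, -0.5, 0.1]
width: 0.007
```

```bash
cat > look.py <<'E'
from h import *
import sys
k=sys.argv[1]
o=arm.observe(); print(o['clock'],o['position'].round(4),o['force'].round(1))
a=cv2.cvtColor(eyes.get_image("scene"),cv2.COLOR_RGB2BGR); b=cv2.cvtColor(eyes.get_image("side"),cv2.COLOR_RGB2BGR)
cv2.imwrite(f"pics/a{k}.png",a);cv2.imwrite(f"pics/b{k}.png",b)
a=cv2.resize(a[140:240,170:270],(400,400),interpolation=cv2.INTER_CUBIC);b=cv2.resize(b[100:200,205:305],(400,400),interpolation=cv2.INTER_CUBIC)
cv2.imwrite(f"pics/c{k}.png",np.hstack([a,b]))
E
python3 look.py 2
```

```text
3.5 [0.4914 0.0109 0.1733] [-0.  -0.5  0.1]
```

View pics/c2.png

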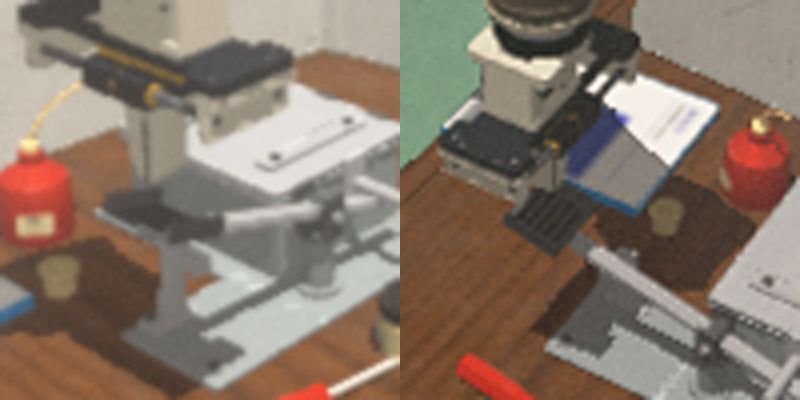

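```bash
python3 - <<'E'
from h import *
for n,f,o,dx in (('scene','pics/a2.png',(170,140),0),('side','pics/b2.png',(205,100),400)):
    for nm,X in (('tcp',[.4914,.0109,.1733]),('pedal',[.496,.012,.14])):
        print(n,nm,(proj(n,X)[0]-o)*4+[dx,0])
    im=cv2.imread(f); x0,y0=(185,160) if n=='scene' else (220,130)
    cv2.imwrite(f'pics/z2{n}.png',cv2.resize(im[y0:y0+50,x0:x0+60],None,fx=12,fy=12,interpolation=cv2.INTER_CUBIC))
    for nm,X in (('tcp',[.4914,.0109,.1733]),('pedal',[.496,.012,.14])): print((proj(n,X)[0]-[x0,y0])*12)
E
```

```text
scene tcp [156.27240086 173.92720009]
scene pedal [162.7265351  213.73710554]
[288.81720257 281.78160027]
[308.17960529 401.21131663]
side tcp [543.52416325 183.99677838]
side pedal [549.57416568 213.62177913]
[250.57248974 191.99033515]
[268.72249703 280.86533739]
```

View pics/z2scene.png

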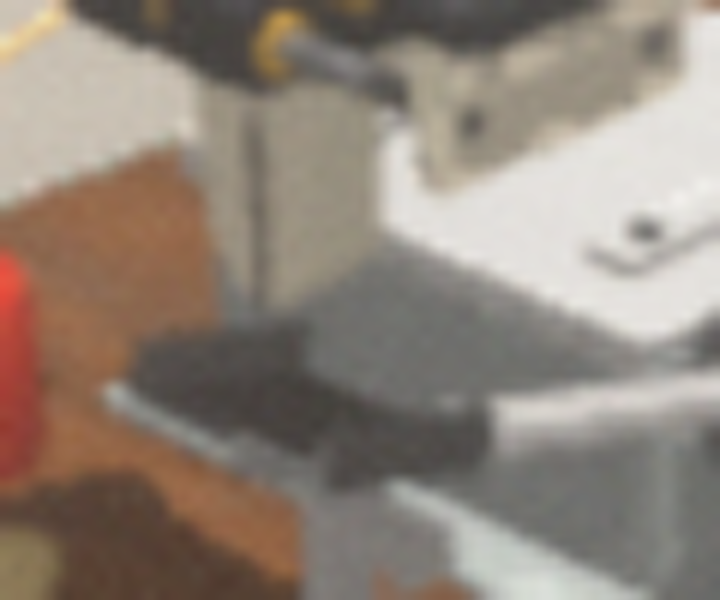

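View pics/z2side.png

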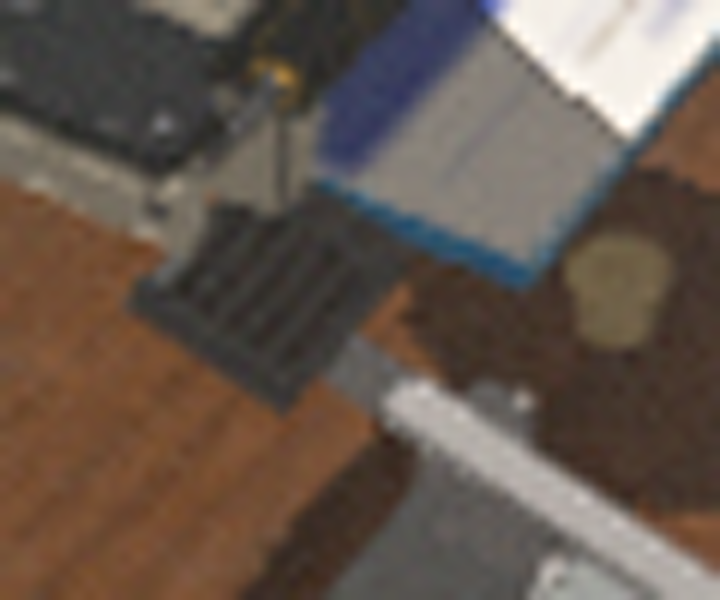

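```bash
python3 - <<'E'
from h import *
print((proj('scene',[.482,.0103,.1733])[0]-[185,160])*12, (proj('side',[.501,.0115,.1733])[0]-[220,130])*12)
# tread corners
ya=.066; c,s=np.cos(ya),np.sin(ya); a=.3
for u,v in ((-.028,-.033),(-.028,.033),(.028,.033),(.028,-.033)):
    for w in(0,.01):
        X=np.array([.496,.012,.14])+np.array([c*(u*np.cos(a)+w*np.sin(a))-s*v, s*u+c*v, -u*np.sin(a)+w*np.cos(a)])
        print(u,v,w,((proj('scene',X)[0]-[185,160])*12).round(),((proj('side',X)[0]-[220,130])*12).round())
E
```

```text
[257.94435336 296.18922166] [279.63687913 204.48915566]
-0.028 -0.033 0 [321. 462.] [125. 296.]
-0.028 -0.033 0.01 [329. 420.] [132. 277.]
-0.028 0.033 0 [123. 365.] [250. 157.]
-0.028 0.033 0.01 [131. 324.] [258. 137.]
0.028 0.033 0 [297. 345.] [409. 266.]
0.028 0.033 0.01 [304. 306.] [418. 246.]
0.028 -0.033 0 [492. 437.] [288. 408.]
0.028 -0.033 0.01 [501. 397.] [296. 389.]
```

Emit:
apply_moves --targets '[1,0,0,0.03,0,1,0,0,0.03,0,1,0,0,0.03,0,1,0,0,0.02,0,1,0,0,0,0]'

```text
clock: 4.22
position: [0.4922, 0.0107, 0.1302]
ee_rot: [0.101, -3.139, -0.0]
force: [-2.8, -0.0, 7.8]
width: 0.005
```

Emit:
apply_moves --targets '[1,0.001,0,0.02,0,1,0.001,0,0.02,0,1,0.001,0,0.02,0,1,0.001,0,0.02,0,1,0.001,0,0.02,0,1,0.001,0,0.02,0,1,0.002,0,0.02,0,1,0.002,0,0.02,0,1,0.002,0,0.02,0,1,0,0,0,0]'

```text
clock: 5.48
position: [0.4895, 0.0104, 0.0587]
ee_rot: [-0.101, 3.137, -0.0]
force: [1.8, -0.1, 6.4]
width: 0.004
```

```bash
python3 look.py 3
```

```text
5.475 [0.4895 0.0104 0.0587] [ 1.8 -0.1  6.4]
```

View pics/c3.png

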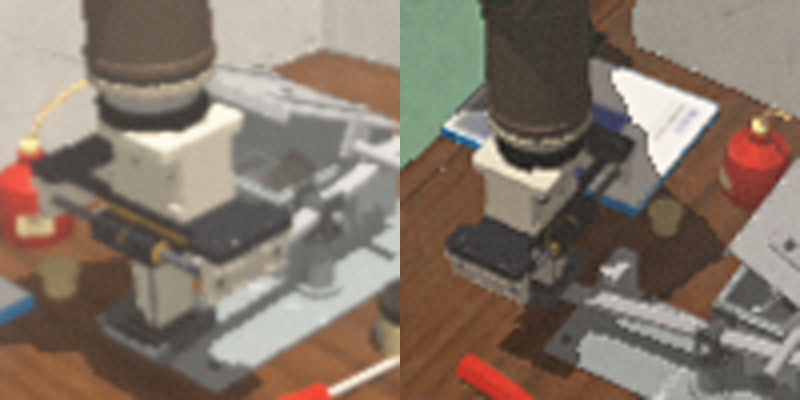

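Emit:
apply_moves --targets '[1,0,0,0.018,0,1,0,0,0.018,0,1,0,0,0,0]'

```text
clock: 5.95
position: [0.4907, 0.0105, 0.0448]
ee_rot: [-0.101, 3.135, -0.0]
force: [2.2, 0.7, 9.4]
width: 0.007
```

Emit:
apply_moves --targets '[1,0,0.0125,0,0,1,0,0.0125,0,0,1,0,0.0125,0,0,1,-0.001,0.0125,0,0,1,-0.002,0.0125,0,0,1,-0.002,0.0125,0,0,1,-0.002,0.0125,0,0,1,-0.002,0.0125,0,0,1,0,0,0,0]'

```text
clock: 7.08
position: [0.4892, 0.0498, 0.0444]
ee_rot: [-0.1, 3.139, -0.001]
force: [-1.5, -2.0, 9.7]
width: 0.002
```

```bash
python3 look.py 4
```

```text
7.075 [0.4892 0.0498 0.0444] [-1.5 -2.   9.7]
```

View pics/c4.png

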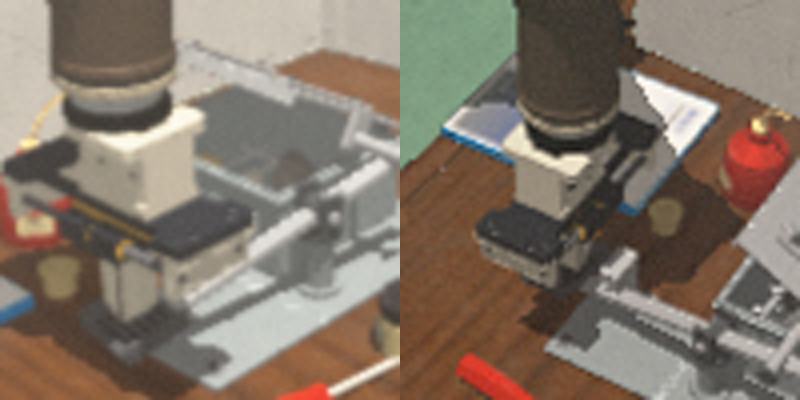

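Emit:
apply_moves --targets '[1,-0.001,0.0075,0,0,1,-0.001,0.0075,0,0,1,-0.001,0.0075,0,0,1,0,0,0,0]'

```text
clock: 7.68
position: [0.4892, 0.0583, 0.0442]
ee_rot: [0.099, -3.14, 0.002]
force: [-2.8, -4.6, 7.8]
width: 0.008
```

```bash
python3 look.py 5; python3 - <<'E'
import cv2
im=cv2.imread('pics/b5.png'); cv2.imwrite('pics/z5.png',cv2.resize(im[135:205,235:325],None,fx=8,fy=8,interpolation=cv2.INTER_CUBIC))
E
```

```text
7.675 [0.4892 0.0583 0.0442] [-2.8 -4.6  7.8]
```

View pics/z5.png

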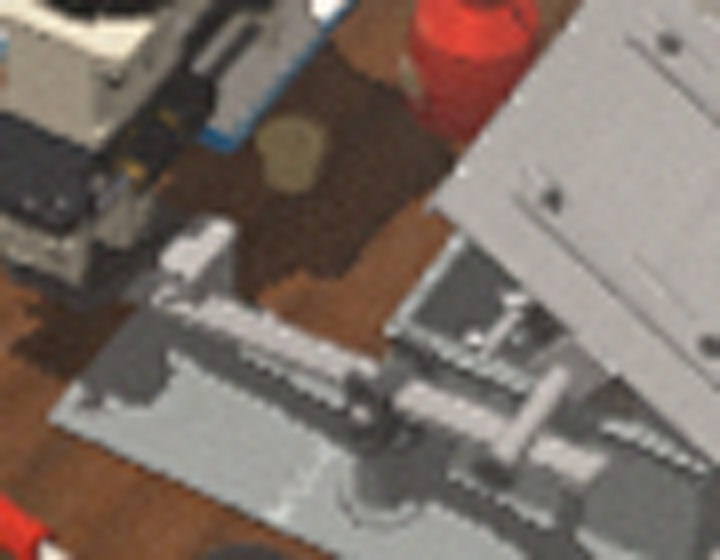

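```bash
python3 - <<'E'
from h import *
F=np.array([.660,.0225,.078]); a=.3-.56
for sw in (.0,.1,.15,.2,.25):
    ph=.066-sw; d=np.array([-np.cos(ph),-np.sin(ph)])
    r=[]
    for L in (.06,.10,.125,.175):
        q=F+np.array([*(d*(L*np.cos(a)-.005*np.sin(a))),L*np.sin(a)+.005*np.cos(a)])
        r.append(((proj('side',q)[0]-[235,135])*8).round())
    print(sw,r, (F[:2]+d*.172).round(4))
print(((proj('side',F)[0]-[235,135])*8).round())
E
```

```text
0.0 [array([268., 356.]), array([191., 337.]), array([144., 326.]), array([ 52., 304.])] [0.4884 0.0112]
0.1 [array([275., 347.]), array([203., 324.]), array([159., 309.]), array([ 74., 281.])] [0.4881 0.0283]
0.15 [array([279., 343.]), array([210., 317.]), array([168., 301.]), array([ 86., 270.])] [0.4886 0.0369]
0.2 [array([284., 339.]), array([217., 311.]), array([177., 294.]), array([ 98., 260.])] [0.4895 0.0455]
0.25 [array([288., 336.]), array([225., 305.]), array([186., 286.]), array([111., 250.])] [0.4909 0.054 ]
[389. 393.]
```

Emit:
apply_moves --targets '[1,0,0.0075,0,0,1,0,0.0075,0,0,1,0,0,0,0]'

```text
clock: 8.15
position: [0.4899, 0.0645, 0.0445]
ee_rot: [-0.099, 3.138, -0.002]
force: [-1.2, -3.8, 10.2]
width: 0.003
```

Emit:
apply_moves --targets '[1,0,0.0075,0,0,1,0,0,0,0]'

```text
clock: 8.4
position: [0.4902, 0.0675, 0.0446]
ee_rot: [-0.099, 3.137, -0.001]
force: [1.2, -3.9, 10.0]
width: 0.009
```

```bash
python3 look.py 6; python3 - <<'E'
import cv2
im=cv2.imread('pics/b6.png'); cv2.imwrite('pics/z6.png',cv2.resize(im[135:205,235:325],None,fx=8,fy=8,interpolation=cv2.INTER_CUBIC))
E
```

```text
8.4 [0.4902 0.0675 0.0446] [ 1.2 -3.9 10. ]
```

View pics/z6.png

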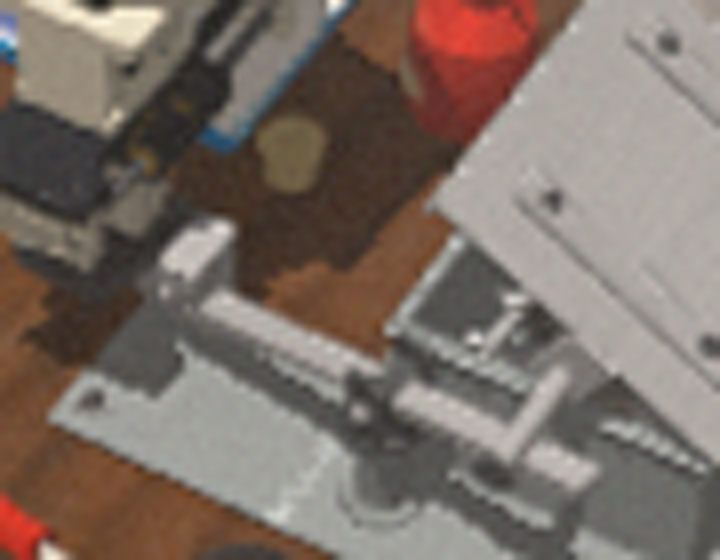

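Emit:
apply_moves --targets '[1,0,0.005,0,0,1,0,0,-0.01,0,1,0,0,-0.01,0,1,0,0,-0.01,0,1,0,0,-0.01,0,1,0,0,-0.01,0,1,0,0,0,0]'

```text
clock: 9.38
position: [0.4884, 0.0707, 0.0643]
ee_rot: [0.101, -3.139, -0.001]
force: [-3.2, -0.0, 8.0]
width: 0.004
```

```bash
python3 look.py 7; python3 - <<'E'
import cv2
im=cv2.imread('pics/b7.png'); cv2.imwrite('pics/z7.png',cv2.resize(im[135:205,235:325],None,fx=8,fy=8,interpolation=cv2.INTER_CUBIC))
E
```

```text
9.375 [0.4884 0.0707 0.0643] [-3.2 -0.   8. ]
```

View pics/z7.png

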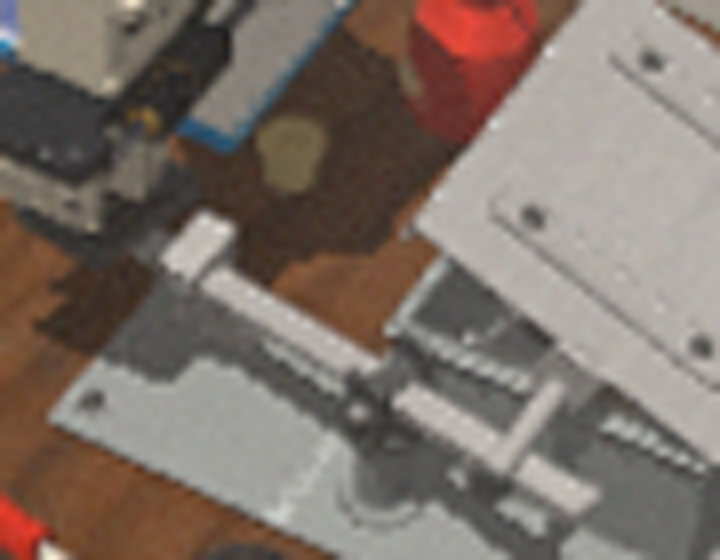

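Emit:
apply_moves --targets '[1,0,0,-0.008,0,1,0,0,-0.008,0,1,0,0,-0.008,0,1,0,0,-0.008,0,1,0,0,0,0]'

```text
clock: 10.1
position: [0.4889, 0.0708, 0.0773]
ee_rot: [-0.102, 3.139, 0.0]
force: [-0.2, -0.4, 0.0]
width: 0.005
```

Force is zero, so the lever rests on the hook. Withdraw straight up, then back.

Emit:
apply_moves --targets '[1,0,0,-0.05,0,1,0,0,-0.08,0,1,0,0,-0.1,0,1,0,0,-0.1,0,1,0.1,0,0,0,1,0.1,0,0,0,1,0,0,0,0]'

```text
clock: 10.98
position: [0.4063, 0.0654, 0.209]
ee_rot: [0.103, -3.138, -0.002]
force: [0.6, -0.7, 0.2]
width: 0.003
```

```bash
python3 look.py 8; python3 - <<'E'
import cv2
im=cv2.imread('pics/b8.png'); cv2.imwrite('pics/z8.png',cv2.resize(im[120:230,205:345],None,fx=5.4,fy=5.4,interpolation=cv2.INTER_CUBIC))
E
```

```text
10.975 [0.4063 0.0654 0.209 ] [ 0.6 -0.7  0.2]
```

View pics/z8.png

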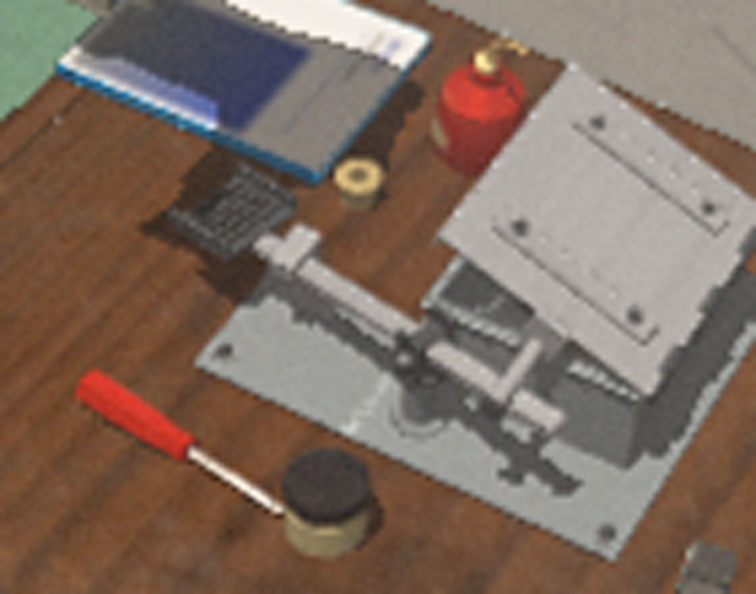

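View pics/c8.png

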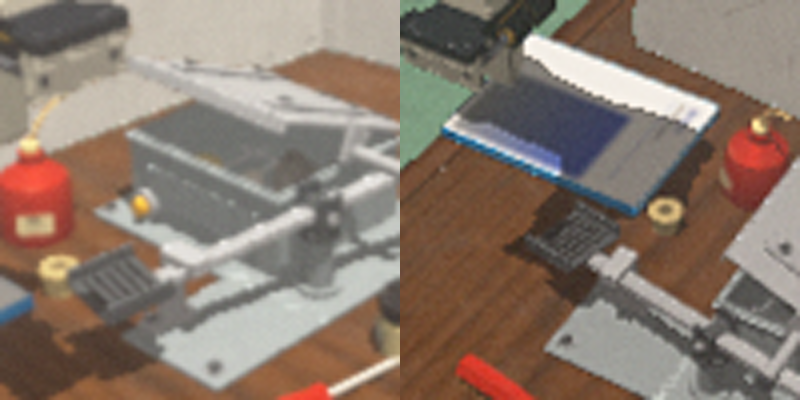

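```bash
python3 - <<'E'
from h import *
x,e=tri({'scene':np.array([170+117/4,140+283/4]),'side':np.array([205+173/4,100+237/4])}); print(x,e)
F=np.array([.66,.0225]); d=F-x[:2]; print('swivel',.066-np.arctan2(d[1],d[0]))
b=cv2.imread('pics/side0.png').astype(int);a=cv2.imread('pics/b8.png').astype(int)
print(np.abs(a-b)[150:225,250:275].mean())
print(arm.sign_off())
E
```

```text
[0.48661127 0.05834935 0.06679851] 0.04226186089681505
swivel 0.2698842343040255
12.430222222222222
the job is handed in; nothing more can be done
None
```

The lid is standing open with the lever under the hook, the hand is clear, and I handed the job in at about 11 s of the 35 s allowed.

With the fingers shut, I pressed the tread down to a tilt of about 0.56 rad. I then pushed it left by its rim, let it rise against the hook, and lifted the hand away.

**Lever:** The tread's centre measured 67 mm above the bench, where 66 mm is expected with the lever against the hook. The swing came out at about 0.27 rad. That is slightly past the 0.26 rad stop, so it carries about 0.01 rad of measuring error, but it is clearly past the 0.21 rad needed.

**Force:** The readings I took between moves stayed at about 10 N while pressing and 5 N sideways. The force fell to zero once the lever rested on the hook.

**Lid and surroundings:** In the last pictures the lid stands open. The oil can, bush, screwdriver and paste jar look to be where they were. The dial gauge and hammer were outside those close-ups and the arm never went near them. I judged the lid and the objects by eye and did not measure them. The one picture comparison I ran, over a small area in front of the tank, was no use for this: it covered parts that had moved and their shadows.

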